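Test the wide residual-current device of a stage power distributor

TASK

Carry out the monthly trip test on the wide four-pole residual-current device in the power distributor (the one broad module with a single broad toggle and one small test button): press its test button lightly with the fingertips until its toggle trips over, then push that toggle back to on, the way it leaned before, and withdraw. Let the test button do the switching off, leave the narrow residual-current devices and the breakers beside it untouched, and do not shift or pick up the things lying around.

Things in the scene. Friction and masses are not known exactly. Their poses are not given: they have to be found in the camera images.
- case: Black power distributor case fixed on the bench, 310 (x) by 320 (y) by 120 mm high. Origin: centre of its underside; x points from its front (robot side) to its far side, y left along the device row. The row (three 72 mm places, order varies) lies on the flat top, middle at case x -10, y 0 mm. Behind it a clear cover lies folded flat, 8 mm high, x 39 to 151. Side handles stick out 33 mm.
- rcd: The wide four-pole residual-current device: a white nose 45 (x) by 72 (y) mm that stands 10 mm above the top of the case, axes parallel to the case's. Origin: centre of the nose at the level of the case's top (z = 120 mm), so the nose's face is 10 mm above the origin. Fixed. It carries one black toggle and one grey test button.
- rcd_test_top (a point): Centre of the top of the wide device's test button, a grey key 10 by 10 mm at x -7, y +18 mm of rcd, 5.5 mm above the nose's face when out. Pressed straight down, travel 4 mm; springs back when released. After about 3 mm (peak about 4 N) the toggle trips: it snaps over by itself.
- rcd_test (a joint): Travel of that test button in m: 0 out, 0.004 fully in.
- rcd_toggle_tip (a point): Middle of the outer end of the wide device's toggle, a black paddle 22 mm wide (y), 7 mm thick. It turns about a line along y at x 0, y -16, z 4 mm of rcd (6 mm below the face), 22 mm from this point. On, it leans 0.5 rad to +x (away from the case's front); off or tripped, 0.5 rad to -x. Pushed past its middle (about 1 N at the tip) it snaps to the other end.
- rcd_toggle (a joint): Angle of that toggle in rad: 0 on (leaning to +x), 0.5 upright, 1.0 off or tripped (leaning to -x). On at the start.
- small_rcds: Two narrow residual-current devices side by side, 36 mm wide each, each with a 12 mm toggle and a 7 mm test button of their own: leave alone. Same nose height and origin as rcd, 72 mm wide together. Their toggles reach about 15 mm above the nose's face.
- breakers: Four single-pole breakers side by side, 18 mm wide each, each with an 8 mm toggle, one of them off: leave alone. Same nose height and origin as rcd, 72 mm wide together. Their toggles reach 15 to 18 mm above the nose's face.
- tester: Loose screwdriver-shaped tester, 130 mm long, lying along the front strip of the case's top. Origin: its underside, below its middle. Leave alone.
- spare: Loose spare breaker, about 65 by 85 by 18 mm, white, lying on its side on the front strip of the case's top. Origin: centre of its underside. Leave alone.
- tape: Roll of tape lying on the bench left of the case, 110 mm across, 48 mm high. Origin: centre of its underside. Leave alone.
- plug: Blue round plug standing on its end on the bench right of the case, 62 mm across, 114 mm high. Origin: centre of its underside. Leave alone.

How it is judged:
By the outcome, as a careful person would: the job done as asked, in the order asked, and still so for the second after the job is handed in, with the robot touching nothing.
It also fails if it takes over 35 s, if anything falls off the work surface, if the arm or the gripper's body presses on something with over 40 N, if the wrist force passes 120 N, or if a joint passes its speed limit or range.

ROBOT

A 6-joint arm with a two-finger parallel gripper is mounted at the origin on the work surface. World frame = base frame: x ahead of the robot, y to its left, z up, the work surface at z = 0. Lengths are in m, angles in rad, forces in N, time in s.
With the tool pointing down it reaches from about 0.375 to 0.825 m from the base axis. Payload 5.5 kg.
Tool frame: the origin (TCP) lies at the very end of the fingers, on their centre line; the grasp point (between the pads) lies 19 mm behind it (r.tcp_to_grasp is the distance from the TCP to the grasp point, in m); z points along the fingers, y is the direction in which the jaws open and shut (so a half turn about z gives the same grasp; the last joint's range is limited). The gripper opens to 85 mm and grips with 20 to 120 N. Pads are 22 mm wide; open, the fingers measure 114 mm over their backs; the gripper's body (76 mm by 85 mm) begins 54 mm behind the grasp point. The pads swing forward as they close: fully open they stand 13 mm farther back than shut.
Start: joints at [1.178, 0.314, -0.047, 1.21, 0, 1.571], TCP at [0.23, 0.554, 0.195] pointing down, gripper open.
Joint ranges: [-2.67, 2.67], [-0.69, 1.73], [-1.03, 1.25], [-2.08, 2.16], [-1.42, 1.45], [-3.14, 3.14]. Speed limits (rad/s): [2.39, 2.39, 3.01, 3.14, 3.14, 3.14].

INTERFACE

Orientations are given as a unit quaternion [w, x, y, z].
In Python, from plant import r gives the robot as it stands. The module is installed in compiled form; this text tells all that it offers.
- The arm moves only by the shell command python3 -m jog 'ROWS' [FORCE]. ROWS is JSON, one flat list of numbers, 7 for each row, row after row: the shift along the tool's x, y, z in mm, then the turn, a rotation vector about the tool's x, y, z in rad, then the finger opening in mm, from 0 to 85.4. In form: [dx, dy, dz, rx, ry, rz, fingers, dx, dy, dz, rx, ry, rz, fingers, ...]. A call has 1 to 10 rows; each row shifts and turns the commanded pose from where the row before left it, along the tool's axes as they then stand; what a row does not reach is not made up. A row lasts 1/12 s, in which the tool goes at most 41.7 mm and 7.16 degrees, less where a joint would pass 70% of its speed; a pose out of reach is approached as far as the arm can. A call with a gripper value outside its range is refused whole. The fingers move at their own pace and stop on an object; FORCE is the grip in N (left out, the last holds). Time passes only in rows, so rows that do not move let the fingers close. It gives the time, the measured TCP pose, the force and the opening at its end, in the units of the state.
- r.get_state(): the state, without advancing time (a new reading comes with each control period).
- r.get_image(name): name is "side" or "top"; returns the picture (480x640x3 uint8, red, green, blue); there is no depth.
- r.camera_info(name): a dict with "intrinsics" (3x3 intrinsics, pixels), "k1" (the pictures are not rectified: a ray, as slopes to the right and down, at radius r is drawn at 1 + k1 r^2 times it, then the intrinsics apply), "R" (3x3) and "t" (3): a world point X has camera coordinates R X + t. Camera axes: x right, y down, z forward; pixel columns grow to the right and rows downward; lengths in m; the calibration is good to about 2 mm. A picture is of the moment at which its call begins. camera_info takes no time and is no camera call.
- r.close_job(): hands the job in, once; it reports no verdict.
The state is a dict: "time_s": time; "qpos": joint angles; "dq": joint speeds; "joint_torque": joint torques, N m; "ee_pos": TCP position; "tool_rot": TCP orientation; "wrist_force": force on the tool from outside, world axes, zero at the start; "wrist_torque": the same for the moment, N m; "finger_gap": finger opening in m.
Only numpy, scipy, OpenCV 4.12 (cv2) and the standard library are available. Lean on these libraries where they do the work, as an engineer would, in place of code of your own. Each camera call takes 0.05 s, during which the arm holds its last target. There are 200 camera calls.

## Working session

There is one attempt and no reset: what is moved stays moved. The work goes in short steps, Python scripts to look and compute and a shell command to move; the robot and the scene stay as the last step left them, time stands still between calls to the robot, and variables do not carry over. Pictures are saved under pics/ and viewed, about 8 in all and at most 12, crops included, and the job is handed in when it is done.

```bash
mkdir -p pics; python3 - <<'E'
from plant import r
import cv2
s=r.get_state(); print(s)
for n in("top","side"):
    cv2.imwrite(f"pics/{n}0.png",r.get_image(n)[:,:,::-1]); print(n,r.camera_info(n))
E
```

```text
{'time_s': 0.0, 'qpos': array([ 1.17797847e+00,  3.14198892e-01, -4.80478359e-02,  1.21016735e+00,
       -8.48746060e-06,  1.57078113e+00]), 'dq': array([-3.53888677e-05, -1.64762776e-04,  3.81594528e-04, -1.18572286e-03,
       -1.46488951e-03,  8.60228461e-04]), 'joint_torque': array([ 3.26214853e-03, -5.39592505e+01,  3.39748263e+01,  1.90863147e-02,
        1.69350214e-04,  8.85545035e-06]), 'ee_pos': array([0.2294473 , 0.5537406 , 0.19406454]), 'tool_rot': array([-1.53694389e-04,  1.95141047e-01,  9.80774856e-01, -7.94148777e-04]), 'wrist_force': array([-0.16375046, -0.42515137,  0.7641937 ]), 'wrist_torque': array([ 0.02948163, -0.01006845,  0.00674611]), 'finger_gap': 0.08545731424678465}
top {'intrinsics': array([[500.92468626,   0.        , 316.52050366],
       [  0.        , 500.92468626, 231.48522772],
       [  0.        ,   0.        ,   1.        ]]), 'k1': -0.05350836073028085, 'R': array([[-0.00204678, -0.99996585, -0.00800667],
       [-0.99103532,  0.00309794, -0.13356423],
       [ 0.13358448,  0.00766152, -0.99100781]]), 't': array([0.0203183 , 0.55734048, 1.26447475])}
side {'intrinsics': array([[447.79977707,   0.        , 319.15720488],
       [  0.        , 447.79977707, 241.45692368],
       [  0.        ,   0.        ,   1.        ]]), 'k1': -0.0678947742333996, 'R': array([[ 0.98646076, -0.16378269,  0.00839031],
       [-0.11589164, -0.73238554, -0.67095495],
       [ 0.11603575,  0.66089837, -0.74145064]]), 't': array([-0.51606841,  0.13884985,  1.24047572])}
```

View pics/top0.png

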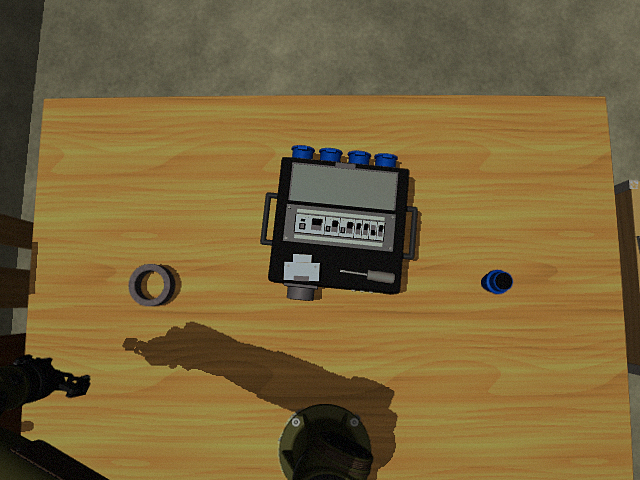

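View pics/side0.png

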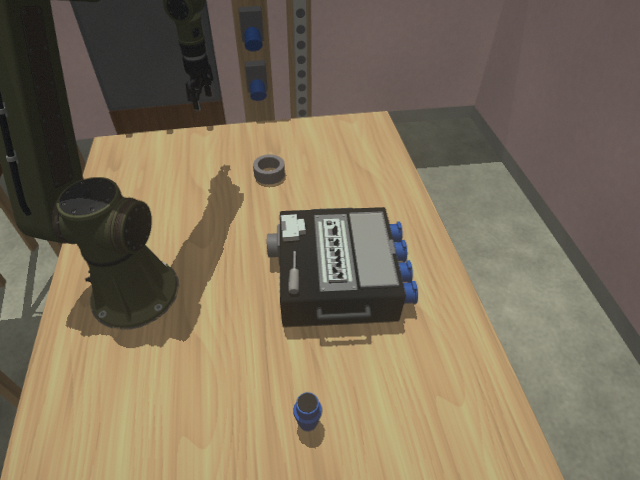

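The wide device appears to be the leftmost in the row (top view about (312,225)), with the test button at about (302,225). I'll zoom in on both views.

```bash
python3 - <<'E'
import cv2,numpy as np
a=cv2.imread("pics/top0.png")[195:255,275:405]; b=cv2.imread("pics/side0.png")[210:290,305:365]
a=cv2.resize(a,None,fx=6,fy=6,interpolation=cv2.INTER_CUBIC)
b=cv2.resize(cv2.rotate(b,cv2.ROTATE_90_COUNTERCLOCKWISE)[:, :],None,fx=3.9,fy=3.9,interpolation=cv2.INTER_CUBIC)
c=np.zeros((a.shape[0]+b.shape[0],780,3),np.uint8); c[:a.shape[0]]=a; c[a.shape[0]:,:b.shape[1]]=b
cv2.imwrite("pics/crop1.png",c);print(c.shape)
E
```

```text
(594, 780, 3)
```

View pics/crop1.png

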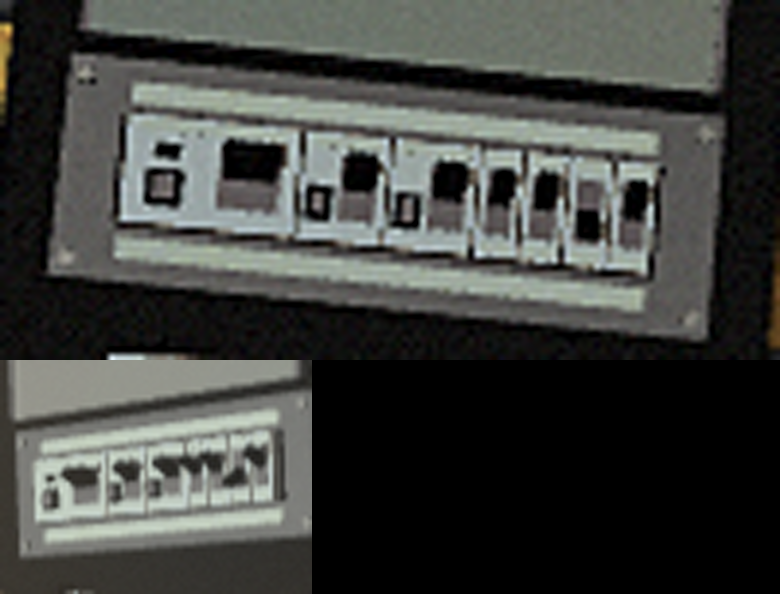

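The crop shows the wide device leftmost: its grey test button is at crop (163,187), its toggle at (254,158) leaning away, and the nose corners at (130,113), (300,130), (296,238) and (120,222).

```bash
cat > h.py <<'E'
from plant import r
import numpy as np,cv2
def ray(n,u,v):
    c=r.camera_info(n);K=c["intrinsics"]
    p=cv2.undistortPoints(np.array([[[u,v]]],float),K,np.array([c["k1"],0,0,0.]))[0,0]
    return -c["R"].T@c["t"], c["R"].T@np.array([*p,1])
def hit(n,u,v,z):
    o,d=ray(n,u,v); return o+d*(z-o[2])/d[2]
def proj(n,X):
    c=r.camera_info(n); return cv2.projectPoints(np.array([X],float),cv2.Rodrigues(c["R"])[0],c["t"],c["intrinsics"],np.array([c["k1"],0,0,0.]))[0][0,0]
E
python3 - <<'E'
from h import *
f=lambda x,y,z:hit("top",(x+.5)/6-.5+275,(y+.5)/6-.5+195,z)
P=[f(*p,.13) for p in[(130,113),(300,130),(296,238),(120,222)]]
for p in P: print(p)
c=sum(P)/4; print("centre",c,[np.linalg.norm(P[i]-P[i-1]) for i in range(4)])
a=f(120,222,.13);b=f(648,272,.13);d=(a-b)[:2];y=d/np.linalg.norm(d);print("row len",np.linalg.norm(d))
a2=f(130,113,.13);b2=f(660,158,.13);d2=(a2-b2)[:2];print(np.linalg.norm(d2))
for q in(d,d2): print("yaw",np.arctan2(-q[0],q[1]))
D=d+d2; yaw=np.arctan2(-D[0],D[1]);R=np.array([[np.cos(yaw),-np.sin(yaw)],[np.sin(yaw),np.cos(yaw)]])
row=(a+b+a2+b2)[:2]/4; print("centre from row",row+R@[0,72e-3], yaw)
bt=f(163,187,.1355); print("button seen",bt,"pred",c[:2]+R@[-.007,.018])
tt=f(254,158,.120+.004+.022*np.cos(.5)); print("toggle tip",tt,"pred",c[:2]+R@[.0105,-.016])
# side check
for n,X in(("button",[*bt[:2],.1355]),("toggle",[*(c[:2]+R@[.0105,-.016]),.1433])):
    u,v=proj("side",X); print(n,u,v,"rot crop",(v-210)*3.9, 360+(364-u)*3.9)
E
```

```text
[0.58929641 0.06724284 0.13      ]
[ 0.58209766 -0.0014459   0.13      ]
[5.38137561e-01 3.46511642e-04 1.30000000e-01]
[0.544845   0.07111503 0.13      ]
centre [0.56359416 0.03431462 0.13      ] [np.float64(0.04461974341004843), np.float64(0.06906493161601371), np.float64(0.04399662504546638), np.float64(0.0710856755623186)]
row len 0.21295260073688654
0.21465709807129996
yaw -0.09830739394110655
yaw -0.0890614870141829
centre from row [0.56380642 0.03443064] -0.09366601276655181
button seen [0.55821196 0.05363089 0.1355    ] pred [0.55830836 0.05289042]
toggle tip [0.56863803 0.01705969 0.14330682] pred [0.57255166 0.0174027 ]
button 328.88216904242057 221.22816573539328 rot crop 43.78984636803377 496.95954073455977
toggle 336.5479984615167 228.01311833361717 rot crop 70.25116150110696 467.0628060000848
```

```bash
cat >> h.py <<'E'
from scipy.spatial.transform import Rotation as Ro
yaw=-.094; C=np.array([.5635,.0342,.120]); Rc=Ro.from_euler('z',yaw)
def goal(x,y,z):  # rcd-frame mm -> tool delta mm, turn
    s=r.get_state(); T=Ro.from_quat(np.roll(s["tool_rot"],-1))
    g=C+Rc.apply(np.array([x,y,z])/1e3)
    G=Ro.from_matrix((Rc.as_matrix()@np.array([[0,1,0],[1,0,0],[0,0,-1]]).T))
    print("t",s["time_s"],"ee rcd-frame mm",(Rc.inv().apply(s["ee_pos"]-C)*1e3).round(1),"move",(T.inv().apply(g-s["ee_pos"])*1e3).round(1),"turn",(T.inv()*G).as_rotvec().round(3),"F",s["wrist_force"].round(2),"q",s["qpos"].round(2))
E
python3 -m jog '[0,0,0,0,0,0.12,0,0,0,0,0,0,0.12,0,0,0,0,0,0,0.12,0,0,0,0,0,0,0.12,0,0,0,0,0,0,0.12,0,0,0,0,0,0,0.12,0,0,0,0,0,0,0.12,0,0,0,0,0,0,0.12,0,0,0,0,0,0,0.12,0,0,0,0,0,0,0.12,0]'
python3 -c "
from h import *
goal(-7,18,65)
print(hit('top',300,253,.138))"
```

```text
time_s: 0.93
ee_pos: [0.2295, 0.554, 0.1944]
tool_rot: [0.0, 0.717, 0.697, -0.0]
wrist_force: [1.0, -0.3, -0.8]
finger_gap: 0.0
t 0.9333 ee rcd-frame mm [-381.3  486.1   74.4] move [-491.8  342.6    9.7] turn [-0.     0.001  0.066] F [ 0.97 -0.33 -0.77] q [ 1.18  0.31 -0.05  1.21 -0.    2.78]
[0.49221298 0.05758921 0.138     ]
```

```bash
python3 -m jog '[-30,21,0,0,0,0,0,-30,21,0,0,0,0,0,-30,21,0,0,0,0,0,-30,21,0,0,0,0,0,-30,21,0,0,0,0,0,-30,21,0,0,0,0,0,-30,21,0,0,0,0,0,-30,21,0,0,0,0,0,-30,21,0,0,0,0,0,-30,21,0,0,0,0,0]'
python3 -c "
from h import *
goal(-7,18,65)"
```

```text
time_s: 1.77
ee_pos: [0.4334, 0.248, 0.1947]
tool_rot: [-0.0, 0.715, 0.699, -0.0]
wrist_force: [1.5, 1.3, 0.3]
finger_gap: -0.0
t 1.7667 ee rcd-frame mm [-149.6  200.6   74.7] move [-192.4  129.     9.7] turn [-0.     0.     0.072] F [1.49 1.25 0.35] q [ 0.52  0.13 -0.28  1.16  0.    2.11]
```

```bash
python3 -m jog '[-27,18,0,0,0,0,0,-27,18,0,0,0,0,0,-27,18,0,0,0,0,0,-27,18,0,0,0,0,0,-27,18,0,0,0,0,0,-27,18,0,0,0,0,0,-27,18,0,0,0,0,0,0,0,0,0,0,0.066,0,0,0,0,0,0,0,0,0,0,0,0,0,0,0]'
python3 - <<'E'
from h import *
goal(-7,18,40)
a=r.get_image("top")[180:260,265:415,::-1]; b=r.get_image("side")[150:300,270:420,::-1]
a=cv2.resize(a,(750,400),interpolation=cv2.INTER_CUBIC)
cv2.imwrite("pics/top1.png",a)
cv2.imwrite("pics/side1.png",cv2.resize(b,(600,600),interpolation=cv2.INTER_CUBIC))
E
```

```text
time_s: 2.6
ee_pos: [0.5543, 0.0579, 0.1944]
tool_rot: [-0.001, 0.737, 0.676, -0.0]
wrist_force: [-0.0, 0.4, 0.8]
finger_gap: 0.0001
t 2.6 ee rcd-frame mm [-11.3  22.7  74.4] move [-4.7  4.3 34.4] turn [-0.001 -0.     0.007] F [-0.04  0.44  0.78] q [ 0.1   0.23 -0.15  1.18  0.    1.76]
```

View pics/side1.png

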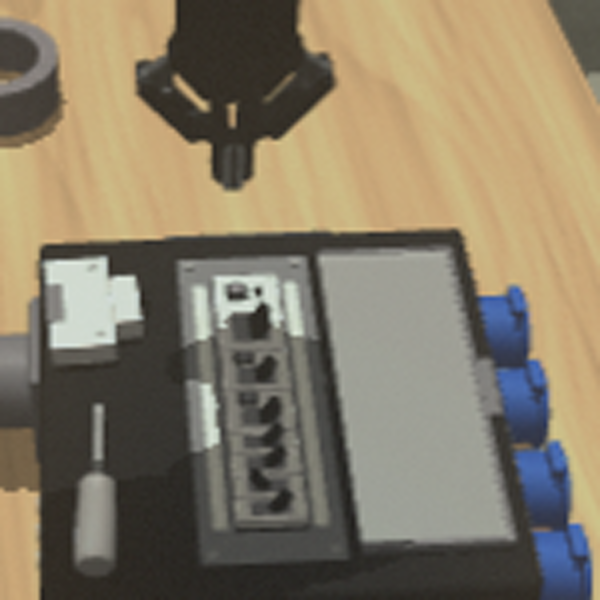

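The side picture shows the shut fingertips ending at about crop (231,186), full (327.6,196.4). The test button is at crop (235,293), full (328.6,223.1), and the toggle still leans away.

```bash
python3 - <<'E'
from h import *
print(proj("side",r.get_state()["ee_pos"]))
for x,y in((-7,18),(-7,16),(-9,18),(-5,18)): print(x,y,proj("side",C+Rc.apply([x/1e3,y/1e3,.0155])),proj("top",C+Rc.apply([x/1e3,y/1e3,.0155])))
# button blob in sharp side crop: print grey
g=cv2.cvtColor(cv2.imread("pics/side0.png"),6)[214:232,320:342];print(g)
E
```

```text
[327.61476597 204.51875512]
-7 18 [328.94009826 221.44428847] [302.10454549 225.74538146]
-7 16 [329.0016871  221.95766825] [302.93173508 225.81992229]
-9 18 [328.22041473 221.4761512 ] [302.02501748 226.56469979]
-5 18 [329.65964666 221.4124386 ] [302.18404252 224.92642689]
[[ 59  63  72  73  72  73  71  79  89  90  88  88  88  89  95 105 107 105
  106 108 107 112]
 [123 122 121 123 122 124 125 124 125 124 123 124 125 125 124 125 126 125
  124 125 125 125]
 [122 123 124 122 121 123 124 122 124 124 123 123 124 125 125 125 124 124
  125 125 124 123]
 [125 123 123 122 124 124 124 123 124 124 124 123 124 125 125 127 125 124
  124 123 123 123]
 [123 124 124 124 126 128 128 129 128 124 117 120 132 146 146 147 149 152
  146 126 122 123]
 [124 124 126 160 203 201 201 201 200 201 202 202 202 202 203 202 193 186
  187 144 125 124]
 [125 125 113 142 203 202 200 188 165 166 179 200 202 201 201 200 202 201
  196 165 132 152]
 [157 136 108 139 202 189 140 103 124 122 114 142 201 186 158 175 202 202
  192 156 147 188]
 [196 166 112 143 202 189 136  91 130 126 107 109 161 137  52 135 202 201
  201 181 140 178]
 [201 179 114 143 203 190 138  58  67  67  60 108 175 171  63 136 202 201
  202 180 137 178]
 [202 180 113 144 203 202 173  62  63  61  62  93 159 189 162 174 200 202
  202 177 133 178]
 [201 180 118 146 202 203 189 161 160 159 175 201 202 201 176 131 173 201
  202 176 116 164]
 [201 183 131 135 186 203 202 202 202 202 202 203 201 188 131  51  82 154
  201 180 122 157]
 [201 185 136 141 182 202 201 201 201 203 201 199 199 167  49  50  59 123
  184 188 146 155]
 [202 190 150 122 156 201 202 193 180 179 179 173 139  68  47  47  49 133
  202 195 164 146]
 [202 189 149 117 150 202 202 180 122 122 121 110  73  47  48  48  49 132
  200 202 181 145]
 [200 188 148 110 139 203 203 180 123 123 121 109  71  46  47  48  48 103
  173 202 180 136]
 [201 189 150 114 144 202 202 185 134 121 122 112  72  46  48  46  47 105
  174 202 175 125]]
```

Side view confirms the button position (blob about (328.5,221.6), predicted (328.9,221.4)). The fingertip appears 8 px higher than the projected TCP, though, so I'll check the top view before descending.

View pics/top1.png

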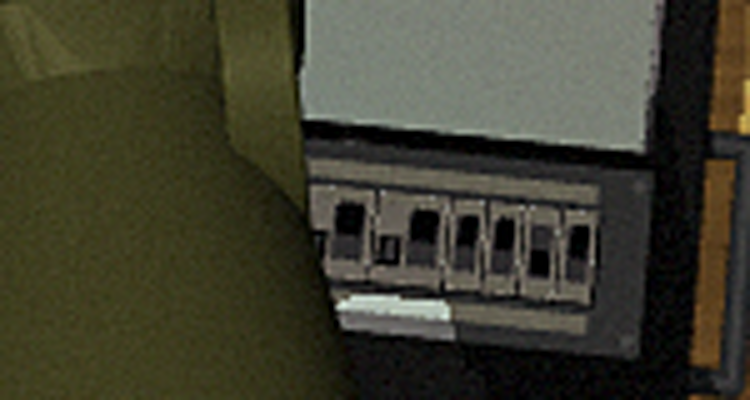

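```bash
python3 - <<'E'
from h import *
s=r.get_state(); print(s["time_s"],s["ee_pos"],proj("top",s["ee_pos"]),proj("side",s["ee_pos"]), -r.camera_info("side")["R"].T@r.camera_info("side")["t"])
g=cv2.cvtColor(r.get_image("side"),7)[186:212,316:340];print(g)
E
```

```text
2.7 [0.55420477 0.05865322 0.1946963 ] [298.58933997 223.7409316 ] [327.61476597 204.51875512] [ 0.38123325 -0.80265983  1.01724349]
[[174 175 177 177 179 177 148  50  48  48  57  68  64  69  64  54  51 120
  181 182 179 176 177 182]
 [173 176 177 179 178 176 149  48  50  56  73  73  55  67  70  54  49 120
  181 182 180 176 176 180]
 [173 176 177 177 178 167 122  48  48  60  76  66  56  65  71  56  49 120
  180 181 180 176 176 179]
 [173 176 177 177 178 167 121  46  49  61  76  68  55  66  69  51  51 121
  180 180 182 179 176 176]
 [172 173 178 178 178 166 120  48  47  59  75  69  54  65  70  53  59 127
  181 179 181 180 178 177]
 [174 177 176 180 177 177 151  47  49  58  75  68  59  71  69  51  58 128
  182 180 181 180 178 176]
 [172 174 177 177 178 179 151  50  50  59  74  68  55  72  71  51  57 126
  182 181 180 178 177 177]
 [173 173 177 178 179 178 154  66  48  61  75  67  55  70  68  51  58 127
  183 181 179 178 178 177]
 [172 173 177 177 177 178 158  92  50  59  76  67  56  71  70  54  96 158
  183 182 181 178 177 177]
 [172 172 175 178 178 178 179 160 111 103  76  67  54  72 
[... 959 characters left out ...]
76 175 173 176 180 181 179 179 181 182 184 187 190 187 185 184 183
  181 178 179 180 183 183]
 [178 177 176 175 176 180 181 179 179 182 183 183 187 188 189 186 184 183
  182 178 178 178 181 183]
 [178 176 175 175 176 180 182 180 180 179 181 183 185 188 187 186 183 183
  180 178 177 177 179 183]
 [176 175 175 160 139 150 152 152 153 153 147 129 130 133 134 132 131 124
  107 107 107 107 106 106]
 [ 78  77  77  75  68  69  69  70  72  71  68  68  61  63  65  64  64  63
   55  57  57  57  57  59]
 [ 58  58  57  57  58  57  58  58  59  57  58  56  58  57  58  55  56  56
   58  57  59  56  57  57]
 [ 58  59  58  60  59  57  56  57  58  57  57  56  57  58  56  55  56  57
   57  57  58  56  56  57]]
```

```bash
python3 -m jog '[-4,4,10,0,0,0,0,0,0,14,0,0,0.007,0,0,0,10,0,0,0,0,0,0,0,0,0,0,0,0,0,0,0,0,0,0]'
python3 - <<'E'
from h import *
goal(-7,18,20)
e=r.get_state()["ee_pos"]
for dz in(0,.01,.02,.03): print(dz,proj("side",e+[0,0,dz]))
cv2.imwrite("pics/side2.png",cv2.resize(r.get_image("side")[180:240,300:360,::-1],(600,600),interpolation=cv2.INTER_CUBIC))
E
```

```text
time_s: 3.17
ee_pos: [0.5576, 0.0538, 0.16]
tool_rot: [-0.001, 0.74, 0.673, -0.001]
wrist_force: [0.5, 0.1, -0.5]
finger_gap: 0.0001
t 3.1667 ee rcd-frame mm [-7.8 19.  40. ] move [-1.   0.8 20. ] turn [-0.002  0.    -0.   ] F [ 0.47  0.12 -0.45] q [ 0.1   0.26 -0.2   1.11  0.    1.76]
0 [328.85222764 214.88454129]
0.01 [328.94183493 212.25101642]
0.02 [329.03248623 209.5855677 ]
0.03 [329.12419847 206.88765058]
```

View pics/side2.png

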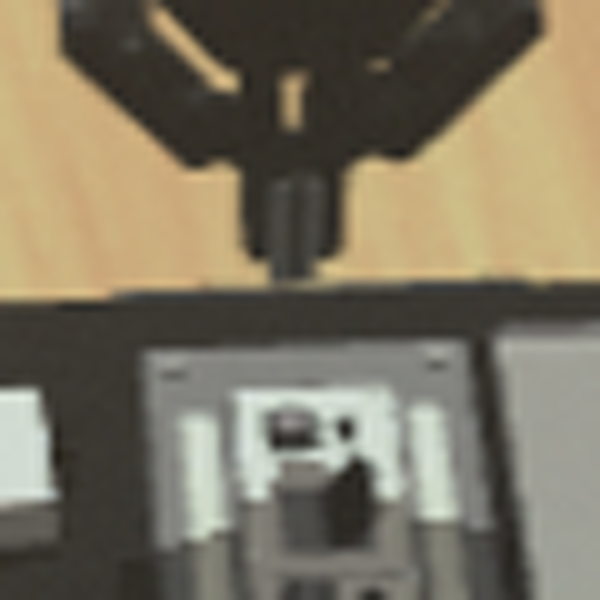

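Fingertips are directly above the button (col 329). They end at crop (291,278), full (329.1,207.8), which is still about 7 px higher than the reported TCP. The fingers may really end behind the TCP, so I'll approach slowly on force and pictures.

```bash
python3 -m jog '[-1,1,9,0,0,0,0,0,0,9,0,0,0,0,0,0,0,0,0,0,0,0,0,0,0,0,0,0,0,0,0,0,0,0,0,0,0,0,0,0,0,0]'
python3 - <<'E'
from h import *
goal(-7,18,15.5)
e=r.get_state()["ee_pos"];print(proj("side",e),proj("side",[.23,.554,.195]))
g=cv2.cvtColor(r.get_image("side"),7)[200:228,322:338];print(g)
E
```

```text
time_s: 3.72
ee_pos: [0.5596, 0.0526, 0.1432]
tool_rot: [0.0, 0.74, 0.673, 0.0]
wrist_force: [0.7, -0.2, -0.5]
finger_gap: 0.0007
t 3.7167 ee rcd-frame mm [-5.6 17.9 23.2] move [ 0.1 -1.4  7.7] turn [ 0.    -0.    -0.001] F [ 0.68 -0.22 -0.53] q [ 0.09  0.27 -0.23  1.07  0.    1.76]
[329.5023901  219.47924243] [206.49832529 115.06834469]
[[ 51  48  47  46  48  46  47  49  48  44  46  48  45  46  50  80]
 [122 126  68  49  48  48  48  47  49  46  46  48  49  77 141 184]
 [180 181 154  47  48  47  51  54  56  64  55  44  56 128 184 184]
 [181 180 153  49  48  51  69  77  63  75  72  50  56 127 182 182]
 [181 180 150  48  46  58  75  68  57  71  68  49  56 124 180 183]
 [182 180 151  47  48  59  74  67  55  71  67  49  57 126 179 179]
 [181 180 151  48  46  58  75  68  55  70  66  51  74 137 179 179]
 [181 179 153  46  45  59  74  68  54  70  67  47  77 137 179 178]
 [154 153 134  67  47  59  74  67  54  70  67  46  63  92 106 107]
 [ 66  69  65  52  47  58  76  66  55  69  67  45  46  55  57  56]
 [ 56  56  53  50  47  58  74  67  59  74  67  48  52  55  57  55]
 [ 56  54  55  58  57  
[... 416 characters left out ...]
 132 131 133 134 134 132 133]
 [132 134 135 138 137 137 137 132 125 128 140 157 156 158 159 162]
 [134 170 214 215 215 214 214 214 214 215 214 215 215 215 208 197]
 [120 153 214 215 214 202 177 178 193 213 215 213 214 214 214 214]
 [115 147 215 204 153 109 132 130 121 150 213 201 170 188 215 214]
 [119 150 215 203 145  95 138 133 113 115 174 148  50 141 215 215]
 [120 155 215 203 149  60  68  66  59 114 189 184  63 145 215 216]
 [121 154 215 215 184  63  61  57  55  90 164 201 172 187 214 214]
 [125 159 215 215 203 168 149 102 111 127 126 163 189 137 184 213]
 [139 141 196 214 192 125 126 126 125 124 125 116  84  45  82 163]
 [147 149 192 215 192 122 124 123 123 126 124 106  43  41  57 126]]
```

```bash
python3 -m jog '[0,-1,5,0,0,0,0,0,0,0,0,0,0,0,0,0,0,0,0,0,0,0,0,0,0,0,0,0]'
python3 -m jog '[0,0,2,0,0,0,0,0,0,0,0,0,0,0,0,0,0,0,0,0,0]'
python3 -m jog '[0,0,1,0,0,0,0,0,0,0,0,0,0,0,0,0,0,0,0,0,0]'
python3 - <<'E'
from h import *
goal(-7,18,12.5)
g=cv2.cvtColor(r.get_image("side"),7)[210:228,322:338];print(g)
E
```

```text
time_s: 4.1
ee_pos: [0.5583, 0.0527, 0.1378]
tool_rot: [-0.0, 0.74, 0.673, -0.0]
wrist_force: [-0.7, 0.0, 0.2]
finger_gap: 0.0003
time_s: 4.35
ee_pos: [0.5583, 0.0527, 0.1358]
tool_rot: [-0.0, 0.74, 0.673, -0.0]
wrist_force: [-0.0, 0.9, -0.2]
finger_gap: -0.0003
time_s: 4.6
ee_pos: [0.5583, 0.0527, 0.1348]
tool_rot: [-0.0, 0.74, 0.673, -0.0]
wrist_force: [-0.3, -1.2, 0.3]
finger_gap: -0.0001
t 4.6 ee rcd-frame mm [-6.9 17.9 14.8] move [ 0.1 -0.1  2.3] turn [-0.     0.    -0.001] F [-0.26 -1.2   0.34] q [ 0.09  0.27 -0.24  1.06  0.    1.76]
[[ 56  54  52  46  51  66  71  56  61  72  59  47  49  55  56  55]
 [ 57  56  49  45  51  63  69  57  60  69  55  46  49  56  56  57]
 [ 57  54  53  45  54  68  69  57  64  69  55  48  52  55  56  56]
 [ 57  57  57  54  61  73  69  53  65  72  63  58  57  59  58  59]
 [ 74  76  75  75  74  72  70  58  67  87  97  94 101 112 113 110]
 [129 130 131 131 127 114 113 109 118 131 132 133 131 132 133 134]
 [130 131 131 130 131 130 133 132 132 131 133 133 134 132 134 133]
 [132 130 132 131 132 131 133 130 131 131 131 133 134 134 135 133]
 [131 134 136 136 137 136 137 133 125 128 141 157 156 157 160 162]
 [134 172 215 215 215 214 213 214 215 215 215 214 215 215 207 199]
 [120 153 215 215 213 201 177 178 192 213 215 214 214 214 215 215]
 [116 147 214 203 152 110 131 131 120 150 214 201 168 188 215 215]
 [120 151 216 202 147  94 139 133 113 116 172 147  49 142 214 216]
 [120 153 215 203 148  60  66  66  60 112 188 183  63 144 215 215]
 [119 154 214 214 182  59  57  55  51  64 149 204 173 188 214 214]
 [126 158 215 214 200 153 102 102 110 125 164 212 188 137 186 214]
 [139 141 196 193 125 125 125 125 125 126 125 116  85  44  82 160]
 [145 148 191 193 126 125 124 124 125 125 124 104  43  41  46  86]]
```

```bash
python3 -m jog '[0,0,5,0,0,0,0,0,0,5,0,0,0,0,0,0,0,0,0,0,0,0,0,0,0,0,0,0]'
python3 -m jog '[0,0,4,0,0,0,0,0,0,0,0,0,0,0,0,0,0,0,0,0,0]'
python3 - <<'E'
from h import *
goal(-7,18,12.5)
im=r.get_image("side");cv2.imwrite("pics/side3.png",cv2.resize(im[190:240,310:360,::-1],(600,600),interpolation=cv2.INTER_CUBIC))
g=cv2.cvtColor(im,7)[214:228,322:338];print(g)
E
```

```text
time_s: 4.98
ee_pos: [0.5578, 0.0526, 0.1242]
tool_rot: [-0.0, 0.74, 0.673, -0.001]
wrist_force: [-0.3, 1.0, 0.5]
finger_gap: 0.0003
time_s: 5.23
ee_pos: [0.5582, 0.0527, 0.1207]
tool_rot: [-0.0, 0.74, 0.673, -0.0]
wrist_force: [-0.4, -0.6, -0.0]
finger_gap: 0.0003
t 5.2333 ee rcd-frame mm [-7.  17.9  0.7] move [  0.1   0.  -11.8] turn [-0.     0.    -0.001] F [-0.37 -0.6  -0.  ] q [ 0.09  0.28 -0.26  1.03  0.    1.76]
[[ 75  71  62  48  53  70  69  51  66  68  49  52  85 113 113 114]
 [131 117  74  46  53  70  68  54  64  67  52  54  96 133 134 133]
 [131 132 111  51  57  67  67  56  69  75  70  98 134 134 132 132]
 [131 131 132 133 118  73  67  57  68  93 123 133 134 136 134 132]
 [131 134 137 137 123  87  82  74  84  99 132 157 157 157 159 163]
 [134 172 215 216 215 215 214 214 215 215 215 214 215 215 208 198]
 [119 154 215 214 214 202 177 178 191 213 215 215 214 213 215 215]
 [114 147 215 204 152 107 131 123 109 151 214 201 170 188 215 214]
 [120 153 215 203 146  61  77  77  68 116 173 148  50 143 215 215]
 [121 154 216 205 148  59  67  66  59 111 186 184  61 144 215 215]
 [119 155 215 213 181  54  56  55  53  64 147 201 169 188 214 215]
 [125 157 192 124 118 104 102 103 111 125 125 124 122 137 184 213]
 [139 141 169 129 124 125 126 125 124 125 125 118  85  44  58 145]
 [145 150 191 191 125 124 126 124 124 124 124 105  44  46  49  85]]
```

View pics/side3.png

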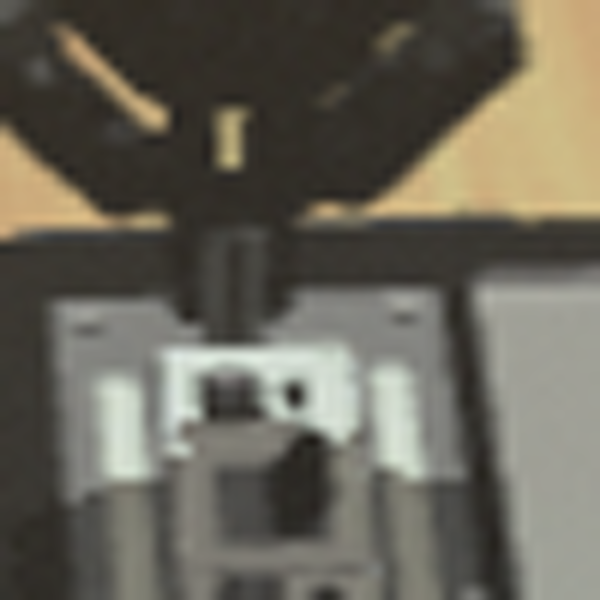

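The tips (crop (232,335), full about (329,218)) are aligned above the button, with no contact yet, and their shadow now falls on the button. The fingers do end roughly 25 mm short of the reported TCP. I'll keep going in small force-checked steps.

```bash
python3 -m jog '[0,0,4,0,0,0,0,0,0,0,0,0,0,0,0,0,0,0,0,0,0]'
python3 -m jog '[0,0,3,0,0,0,0,0,0,0,0,0,0,0,0,0,0,0,0,0,0]'
python3 - <<'E'
from h import *
goal(-7,18,0)
g=cv2.cvtColor(r.get_image("side"),7)[214:232,322:342];print(g)
E
```

```text
time_s: 5.53
ee_pos: [0.5581, 0.0527, 0.1166]
tool_rot: [-0.0, 0.74, 0.673, -0.0]
wrist_force: [0.3, 0.4, 0.5]
finger_gap: -0.0
time_s: 5.78
ee_pos: [0.5582, 0.0527, 0.1137]
tool_rot: [-0.0, 0.74, 0.673, -0.0]
wrist_force: [-0.8, -0.5, 0.7]
finger_gap: 0.0
t 5.7833 ee rcd-frame mm [-7.  17.9 -6.3] move [ 0.1  0.  -6.3] turn [-0.     0.    -0.001] F [-0.83 -0.46  0.74] q [ 0.09  0.29 -0.27  1.01  0.    1.76]
[[ 76  67  48  45  55  67  68  53  64  69  52  52  85 112 113 113 112 114
  113 121]
 [130 117  72  44  54  69  66  54  62  69  51  52  95 133 133 134 134 133
  133 133]
 [132 117  72  48  55  68  67  55  69  68  47  53  97 134 134 133 133 134
  133 132]
 [131 118  74  46  53  69  67  57  69  69  53  78 119 134 134 133 132 132
  131 132]
 [133 134 120  66  65  70  68  56  69  83 101 129 155 159 160 162 157 134
  132 131]
 [134 171 216 215 185  75  67  56  69 146 216 215 215 215 207 198 202 157
  134 132]
 [120 154 215 214 187  95  66  57  82 156 216 214 214 214 215 215 210 178
  141 162]
 [115 147 215 204 153  88  77  77  82 151 214 201 168 188 216 215 207 167
  156 203]
 [119 151 216 203 147  61  77  77  69 115 174 148  50 143 215 215 214 194
  149 191]
 [119 154 216 201 145  56  66  63  58 112 185 181  56 145 215 215 215 194
  148 192]
 [119 154 193 125 107  51  53  55  55  62  99 119 132 187 215 215 215 192
  143 190]
 [124 158 192 125 118 103 103 101 110 124 124 125 123 138 186 213 213 185
  124 178]
 [140 141 166 126 124 125 125 125 126 125 125 118  86  42  58  99 129 119
  111 167]
 [147 125 118 124 125 124 125 126 125 124 126 106  43  41  49  84 121 127
  129 167]
 [159 118 103 125 126 121 111 111 112 108  89  51  41  43  46  85 128 127
  129 123]
 [111 116 101 126 126 112  78  76  77  71  54  42  43  43  44  84 126 135
  130  92]
 [ 95  75  93 126 125 113  79  77  77  70  53  42  42  43  43  68 111 128
  116  86]
 [ 93  75  97 124 124 115  86  77  76  71  53  44  40  42  41  71 111 129
  114  81]]
```

```bash
for i in 1 2 3 4; do python3 -m jog '[0,0,1,0,0,0,0,0,0,0,0,0,0,0]' | egrep 'ee_pos|force'; done
python3 - <<'E'
from h import *
goal(-7,18,0)
g=cv2.cvtColor(r.get_image("side"),7)[217:234,322:342];print(g)
E
```

```text
ee_pos: [0.5583, 0.0527, 0.1128]
wrist_force: [-0.3, -0.4, 0.4]
ee_pos: [0.5583, 0.0527, 0.1118]
wrist_force: [0.5, -0.1, -0.2]
ee_pos: [0.5583, 0.0527, 0.1107]
wrist_force: [-0.5, 0.1, -0.6]
ee_pos: [0.5583, 0.0527, 0.1097]
wrist_force: [0.2, 0.8, 0.0]
t 6.5 ee rcd-frame mm [ -7.   17.9 -10.3] move [  0.1  -0.  -10.3] turn [-0.     0.    -0.001] F [0.25 0.8  0.02] q [ 0.09  0.29 -0.28  1.   -0.    1.76]
[[132 118  74  47  56  70  68  56  68  69  51  63 106 135 133 133 132 132
  132 132]
 [132 121  82  43  55  69  67  55  69  68  54  92 141 156 161 164 158 134
  132 132]
 [135 172 185  67  68  68  67  56  68  84 110 167 215 216 208 198 202 156
  133 134]
 [120 152 215 215 183  73  66  54  69 148 215 215 214 214 215 215 210 179
  141 163]
 [115 147 215 202 148  68  67  58  66 145 214 202 170 188 215 215 206 167
  157 203]
 [120 153 216 203 147  61  78  77  69 113 173 148  50 142 216 215 216 194
  146 190]
 [121 154 216 201 144  54  68  66  58 111 185 182  57 146 215 215 215 194
  148 190]
 [121 155 194 125 107  51  56  55  53  66  99 118 131 186 213 215 215 189
  142 191]
 [124 158 194 126 118 103 102 104 112 125 126 125 112  83 152 213 190 119
  120 177]
 [140 141 165 124 126 125 125 126 125 125 126 118  86  44  57  99 128 119
  111 169]
 [145 126 117 126 126 125 126 126 125 124 124 105  42  45  50  85 122 128
  127 166]
 [157 118 103 126 126 120 112 112 111 108  89  52  42  43  45  86 126 126
  104  91]
 [ 96  80 100 124 125 112  78  77  77  72  53  40  40  42  43  85 128 136
  131  92]
 [ 93  74  95 124 126 111  77  77  78  70  51  42  43  44  43  70 112 129
  116  87]
 [ 93  75  96 126 126 115  85  76  76  70  54  42  44  42  43  73 110 128
  116  79]
 [102  72  94 127 125 114  85  78  75  74  60  42  42  43  43  86 126 127
  113  84]
 [102  78  99 127 125 118  92  76  77  75  61  42  43  44  60  96 126 127
  114  89]]
```

```bash
for i in 1 2; do python3 -m jog '[0,0,1,0,0,0,0,0,0,0,0,0,0,0]' | egrep 'ee_pos|force'; done
python3 - <<'E'
from h import *
g=cv2.cvtColor(r.get_image("side"),7)[219:234,324:342];print(g)
E
```

```text
ee_pos: [0.5583, 0.0527, 0.1087]
wrist_force: [-0.5, -0.6, 0.3]
ee_pos: [0.5583, 0.0527, 0.1077]
wrist_force: [0.3, 0.3, 0.1]
[[111  58  58  71  68  55  69  69  61 117 190 216 207 198 202 155 132 134]
 [203 158 112  75  67  54  69 122 173 189 213 215 215 215 210 178 140 162]
 [215 205 149  75  65  53  70 145 214 202 169 189 216 216 208 167 158 203]
 [216 203 147  62  72  69  69 114 173 148  49 143 216 214 216 193 149 189]
 [214 201 145  54  66  66  59 112 186 181  52 145 215 215 215 195 149 191]
 [194 126 108  51  54  57  54  62  99 118 132 188 214 215 213 190 142 191]
 [193 124 118 102 101 101 110 126 124 125 111  85 153 191 129 118 121 178]
 [165 125 125 126 126 124 126 125 124 119  84  43  60  99 128 119 110 169]
 [118 125 125 125 125 126 125 124 124 106  39  42  46  86 121 127 129 165]
 [104 125 125 120 112 112 110 109  88  52  43  42  44  86 127 124 104  92]
 [100 124 125 112  77  76  78  72  52  42  41  41  46  85 126 137 131  91]
 [ 93 125 126 113  77  77  78  68  52  43  43  43  43  70 110 129 116  85]
 [ 96 125 126 115  85  76  77  71  53  40  41  41  44  71 111 130 114  82]
 [ 94 128 125 116  84  76  77  75  60  41  43  44  44  86 126 128 114  82]
 [ 99 126 126 118  93  78  77  73  59  44  42  44  60  98 125 127 114  87]]
```

```bash
for i in 1 2; do python3 -m jog '[0,0,1,0,0,0,0,0,0,0,0,0,0,0,0,0,0,0,0,0,0]' | egrep 'ee_pos|force'; done
python3 - <<'E'
from h import *
im=r.get_image("side");cv2.imwrite("pics/side4.png",cv2.resize(im[200:240,310:350,::-1],(600,600),interpolation=cv2.INTER_CUBIC))
g=cv2.cvtColor(im,7)[219:230,324:342];print(g)
E
```

```text
ee_pos: [0.5583, 0.0527, 0.1068]
wrist_force: [-0.4, -0.1, -0.1]
ee_pos: [0.5583, 0.0527, 0.1059]
wrist_force: [-0.5, 0.1, -0.6]
[[110  45  55  68  67  56  70  69  53 116 189 214 209 198 202 155 134 133]
 [185  67  62  70  67  53  70  81 106 165 214 214 215 215 210 178 142 163]
 [215 203 149  73  67  53  70 146 214 201 170 188 215 214 206 168 158 203]
 [215 202 146  66  69  55  66 118 170 146  51 143 215 215 215 194 148 190]
 [193 118  89  55  66  64  57  71 111 108  49 143 215 215 215 192 148 190]
 [192 126 108  50  54  55  53  65 100 119 102 154 214 214 195 142 143 190]
 [193 126 119 103 101 102 110 125 124 126 111  85 153 190 129 117 118 179]
 [167 126 125 125 125 124 126 126 126 116  86  41  58  98 128 119 111 167]
 [118 126 125 125 125 124 126 124 124 106  43  45  49  84 121 127 128 168]
 [103 126 125 122 111 110 112 107  88  52  43  42  44  87 128 123 102  91]
 [101 125 126 112  76  78  77  70  52  44  44  42  42  87 126 136 131  93]]
```

View pics/side4.png

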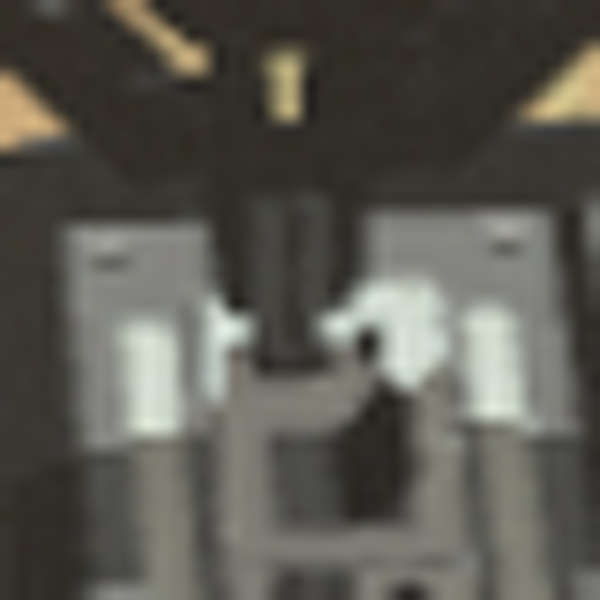

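Tips (crop (287,355)) now cover the button and the toggle is still on; no force yet. Contact is imminent.

```bash
for i in 1 2 3; do python3 -m jog '[0,0,1,0,0,0,0,0,0,0,0,0,0,0,0,0,0,0,0,0,0]' | egrep 'ee_pos|force'; done
python3 - <<'E'
from h import *
g=cv2.cvtColor(r.get_image("side"),7)[219:234,324:342];print(g)
E
```

```text
ee_pos: [0.5583, 0.0527, 0.1048]
wrist_force: [0.4, -0.2, 0.7]
ee_pos: [0.5583, 0.0527, 0.1038]
wrist_force: [-0.3, 0.4, -1.1]
ee_pos: [0.5583, 0.0527, 0.1028]
wrist_force: [0.1, -0.1, -0.2]
[[106  45  54  69  67  54  69  66  47  84 166 215 207 198 201 156 133 133]
 [111  48  56  70  66  53  68  68  55 114 186 215 215 215 210 178 140 163]
 [187  89  83  73  66  52  70  96 126 144 170 187 215 215 207 168 158 204]
 [215 201 148  73  68  53  67 120 171 145  51 142 215 215 214 195 148 191]
 [193 119  91  57  64  52  58  75 109 107  49 143 215 215 214 193 148 191]
 [194 126 109  50  54  55  53  65 101 118 102 155 214 215 196 142 143 192]
 [192 126 119 102 103 102 111 126 126 125 111  85 153 191 127 118 120 177]
 [123 125 127 125 125 125 126 125 124 118  86  44  60  99 126 119 111 168]
 [118 124 125 126 125 126 124 125 125 105  43  43  48  85 120 128 112 146]
 [102 124 126 120 112 112 112 107  88  51  45  44  44  86 127 124 106  91]
 [100 127 127 112  76  75  76  70  52  43  43  42  41  86 127 137 130  93]
 [ 95 125 126 111  78  77  76  70  52  43  44  45  42  70 110 130 116  86]
 [ 96 127 126 116  86  76  77  69  51  44  40  42  42  71 111 129 115  79]
 [ 94 127 125 115  85  76  76  73  59  43  43  43  43  86 127 128 112  84]
 [100 127 125 118  93  77  77  73  59  42  43  47  60  97 126 128 115  87]]
```

```bash
for i in 1 2 3 4; do python3 -m jog '[0,0,1,0,0,0,0,0,0,0,0,0,0,0,0,0,0,0,0,0,0]' | egrep 'ee_pos|force'; done
python3 - <<'E'
from h import *
g=cv2.cvtColor(r.get_image("side"),7)[219:234,324:342];print(g)
E
```

```text
ee_pos: [0.5583, 0.0527, 0.1018]
wrist_force: [0.3, 0.0, -0.4]
ee_pos: [0.5583, 0.0527, 0.1008]
wrist_force: [0.4, 0.0, -0.3]
ee_pos: [0.5583, 0.0527, 0.0998]
wrist_force: [0.6, 0.3, -0.1]
ee_pos: [0.5585, 0.0527, 0.099]
wrist_force: [-0.6, -0.7, 0.6]
[[106  45  55  69  67  54  69  68  50  86 165 215 208 198 203 156 134 135]
 [106  45  53  69  68  56  70  67  48  85 165 214 215 215 210 178 141 163]
 [111  46  56  70  67  56  70  68  51  87 141 187 215 216 206 169 158 204]
 [186  81  78  74  66  51  68  96 110  75  49 143 215 216 215 195 147 191]
 [194 117  95  73  66  53  70  85 109 106  50 143 214 216 215 192 147 193]
 [193 125 110  57  55  51  55  68 100 118 104 154 214 214 192 123 141 190]
 [182 125 120 103 101 101 111 126 126 125 111  84 109 126 128 119 119 180]
 [125 126 126 125 125 126 126 126 125 117  85  42  58  98 128 117 108 167]
 [118 126 126 125 125 125 125 125 124 105  43  40  46  84 121 119  94  98]
 [103 125 124 121 111 111 110 107  87  53  44  42  42  85 128 122 106  92]
 [103 125 126 112  77  77  77  70  52  43  42  44  43  84 128 137 130  92]
 [ 95 126 124 112  77  77  75  71  52  43  44  45  43  70 110 129 115  85]
 [ 96 125 126 114  84  77  75  72  53  43  42  45  41  70 109 130 116  78]
 [ 93 128 125 115  85  77  74  73  62  42  42  43  44  87 125 127 112  83]
 [ 98 126 126 118  94  78  77  74  60  41  44  43  59  98 125 128 115  87]]
```

```bash
for i in 1 2; do python3 -m jog '[0,0,1,0,0,0,0,0,0,0,0,0,0,0,0,0,0,0,0,0,0]' | egrep 'ee_pos|force'; done
python3 - <<'E'
from h import *
s=r.get_state();print(s["joint_torque"])
g=cv2.cvtColor(r.get_image("side"),7)[219:234,324:342];print(g)
E
```

```text
ee_pos: [0.5585, 0.0527, 0.0981]
wrist_force: [-0.0, -0.2, 2.7]
ee_pos: [0.5585, 0.0527, 0.0969]
wrist_force: [1.8, 0.5, 1.7]
[ 1.90118983e-03 -4.98423314e+01  3.07659853e+01  1.85951935e-01
 -1.86407196e-03 -6.03952412e-04]
[[ 71  45  55  69  67  56  69  68  48  84 164 215 208 199 202 156 133 133]
 [107  45  52  69  69  58  69  69  51  85 163 214 216 216 209 179 141 163]
 [110  44  54  69  68  56  69  64  44  84 142 189 215 215 206 169 156 202]
 [184  48  53  70  67  54  69  68  49  50  48 142 216 216 215 194 148 191]
 [189  97  78  73  66  52  70  86 111 108  49 144 215 215 214 193 148 191]
 [194 125 112  75  66  54  70  80  98 118 102 155 214 192 127 124 141 190]
 [182 127 117 101 103 102 111 118  88  62  95 125 126 126 130 119 119 177]
 [123 126 125 127 125 125 124 108  53  47  85 126 126 127 128 118 109 166]
 [119 126 125 125 125 124 126 105  41  46  73 112 125 122 122 119  93  98]
 [104 125 125 122 112 113 104  76  43  44  58  84 105 119 126 125 105  93]
 [102 126 126 113  76  77  73  59  41  43  47  63  85 111 126 136 130  91]
 [ 94 127 124 112  77  75  74  60  43  44  48  64  85 112 126 129 115  85]
 [ 97 125 125 115  84  77  78  68  41  40  51  69  79 102 127 129 115  79]
 [ 94 128 124 115  84  76  77  67  41  42  52  69  75  96 126 126 114  82]
 [100 126 126 117  93  76  75  68  44  42  57  75  77  96 127 128 114  87]]
```

The toggle has tripped: in the picture the dark paddle shifted about 2–3 px towards the front, and the force peaked near 3 N. The real fingertip lies about 36 mm behind the reported TCP, because contact came at TCP z 0.099 against a button top of 0.1355. Raising now and going in front of the toggle.

```bash
python3 -m jog '[0,0,-10,0,0,0,0,0,0,-20,0,0,0,0,0,0,0,0,0,0,0,0,0,0,0,0,0,0]' | egrep 'ee_pos|force'
python3 -c "
from h import *
goal(-32,-16,7)"
```

```text
ee_pos: [0.5594, 0.0528, 0.1282]
wrist_force: [-1.0, -0.3, -0.8]
t 10.2167 ee rcd-frame mm [-5.8 18.1  8.2] move [-34.2 -26.1   1.1] turn [ 0.002 -0.    -0.001] F [-0.99 -0.34 -0.79] q [ 0.09  0.28 -0.25  1.04  0.    1.76]
```

```bash
python3 -m jog '[-17,-13,0,0,0,0,0,-17,-13,0,0,0,0,0,0,0,0,0,0,0,0,0,0,13,0,0,0,0,0,0,0,0,0,0,0,0,0,0,0,0,0,0]' | egrep 'ee_pos|force'
python3 - <<'E'
from h import *
goal(-32,-16,-19)
im=r.get_image("side");cv2.imwrite("pics/side5.png",cv2.resize(im[200:240,310:350,::-1],(600,600),interpolation=cv2.INTER_CUBIC))
E
```

```text
ee_pos: [0.5284, 0.0214, 0.113]
wrist_force: [-0.5, -0.3, -0.2]
t 10.7167 ee rcd-frame mm [-33.7 -16.   -7. ] move [ 0.   1.8 12. ] turn [-0.002  0.    -0.001] F [-0.48 -0.31 -0.2 ] q [ 0.04  0.23 -0.35  0.99  0.    1.71]
```

View pics/side5.png

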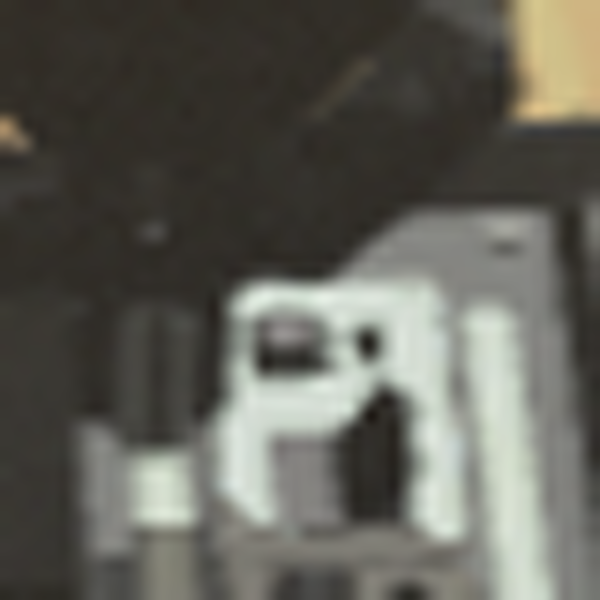

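```bash
python3 - <<'E'
from h import *
g=cv2.cvtColor(r.get_image("side"),7)[219:238,324:342];print(g)
c=lambda a:C+Rc.apply([.022*np.sin(a),-.016,.004+.022*np.cos(a)])
for a in(.5,0,-.5): print(a,proj("side",c(a)))
E
```

```text
[[ 47  86 167 217 216 216 215 216 217 216 217 216 209 199 204 157 132 134]
 [ 45 112 187 204 180 180 193 215 216 216 216 215 215 216 210 179 141 164]
 [ 46  87 118 111 133 131 123 152 215 203 171 190 216 216 208 169 158 203]
 [ 45 115 149  96 139 136 114 117 174 150  51 142 217 216 216 197 149 191]
 [ 46 115 149  60  69  66  58 116 190 185  64 145 216 217 216 195 149 192]
 [ 45 142 186  64  63  66  67 100 172 205 174 189 215 216 216 193 142 190]
 [ 48 142 205 174 174 173 191 217 216 216 192 142 187 215 216 190 125 180]
 [ 48 143 216 215 217 216 217 217 216 203 142  47  85 166 215 195 134 169]
 [ 90 168 216 216 216 215 216 215 215 181  44  46  63 133 201 204 159 168]
 [169 216 216 210 194 194 195 187 149  69  43  44  49 144 216 212 178 158]
 [162 216 215 195 131 131 132 118  74  44  44  48  50 141 216 217 194 158]
 [152 217 217 195 133 130 132 118  76  44  44  46  44 112 188 216 194 149]
 [157 216 217 199 146 130 130 119  73  45  47  45  42 113 188 217 192 134]
 [150 215 215 200 147 132 131 124  93  43  42  42  46 143 216 216 193 135]
 [114 129 167 206 161 131 131 122  95  44  43  45  60 150 216 215 194 140]
 [109 127 164 203 160 130 130 129 111  50  53  58  73 148 215 216 200 150]
 [112 136 125 121 127 133 101  99  99 104 113 115 111 117 164 214 196 140]
 [ 88 119 125 126 124 125 125 126 125 124 124 126 125 125 126 125 126 128]
 [ 85 115 122 116 103 103 103 104 103 110 109 112 115 112 105 104 117 135]]
0.5 [336.5375428  228.04567962]
0 [332.68869899 227.52997225]
-0.5 [328.7746846 228.3959574]
```

The toggle is on again (dark at cols 334–336). During the press it was only upright (col 332.7), so the press fell short of tripping and the toggle sprang back. I'll go back and press a little deeper.

```bash
python3 -m jog '[0,0,-15,0,0,0,0,17,14,0,0,0,0,0,17,12,0,0,0,0,0,0,0,0,0,0,0,0,0,0,0,0,0,0,0]' | egrep 'ee_pos|force'
python3 -c "
from h import *
goal(-7,18,-18)"
```

```text
ee_pos: [0.559, 0.0535, 0.1291]
wrist_force: [0.3, -0.0, 0.1]
t 11.2333 ee rcd-frame mm [-6.2 18.8  9.1] move [-0.8 -0.8 27.1] turn [0.    0.    0.001] F [ 0.35 -0.03  0.12] q [ 0.1   0.28 -0.25  1.04 -0.    1.76]
```

```bash
python3 -m jog '[-0.8,-0.8,14,0,0,0,0,0,0,13,0,0,0,0,0,0,0,0,0,0,0,0,0,0,0,0,0,0,0,0,0,0,0,0,0]' | egrep 'ee_pos|force'
for i in 1 2 3; do python3 -m jog '[0,0,1,0,0,0,0,0,0,0,0,0,0,0,0,0,0,0,0,0,0]' | egrep 'ee_pos|force';done; python3 - <<'E'
from h import *
g=cv2.cvtColor(r.get_image("side"),7)[224:234,324:342];print(g)
E
```

```text
ee_pos: [0.5574, 0.0517, 0.1025]
wrist_force: [-0.0, -0.3, -0.2]
ee_pos: [0.5578, 0.0519, 0.1015]
wrist_force: [-0.2, -0.1, -0.5]
ee_pos: [0.5575, 0.052, 0.0999]
wrist_force: [-0.4, 0.3, 0.6]
ee_pos: [0.5576, 0.052, 0.099]
wrist_force: [0.3, -0.1, 0.1]
[[138 123 100  64  56  55  65  67  98 117 102 154 215 214 196 141 143 190]
 [133 125 119 102 103 102 111 125 126 126 111  85 153 192 128 118 119 177]
 [124 125 126 126 125 125 127 126 125 118  85  41  59  99 129 119 111 167]
 [118 125 125 124 124 125 124 124 125 105  43  45  46  85 121 127 114 146]
 [103 125 125 121 112 110 111 108  87  52  42  45  44  83 128 123 103  91]
 [100 125 127 110  76  75  78  70  52  41  43  43  45  86 126 136 131  93]
 [ 94 126 126 111  77  77  76  71  53  42  46  45  42  72 110 129 115  87]
 [ 95 126 126 114  85  77  75  71  52  42  41  41  42  71 111 130 114  80]
 [ 94 127 127 115  86  76  78  75  58  41  41  43  44  86 127 127 114  83]
 [ 99 127 124 118  93  76  77  75  59  43  42  43  59  98 126 128 116  88]]
```

```bash
python3 -m jog '[0,0,1,0,0,0,0,0,0,0,0,0,0,0,0,0,0,0,0,0,0]' | egrep 'ee_pos|force';  for i in 1 2 3; do python3 -m jog '[0,0,0.7,0,0,0,0,0,0,0,0,0,0,0,0,0,0,0,0,0,0]' | egrep 'ee_pos|force'; python3 - <<'E'
from h import *
g=cv2.cvtColor(r.get_image("side"),7)[227:232,324:342];print(g)
E
done
```

```text
ee_pos: [0.5576, 0.052, 0.0981]
wrist_force: [-0.5, -0.3, 3.7]
ee_pos: [0.5576, 0.052, 0.0972]
wrist_force: [-0.4, 0.5, 2.6]
[[117 126 126 125 125 125 125 117  86  43  42  84 125 122 122 128 113 147]
 [105 125 125 121 113 113 111  98  51  42  42  70 105 117 127 125 104  91]
 [101 126 125 113  78  76  76  68  41  46  45  53  80 111 127 136 131  92]
 [ 94 124 127 113  77  77  76  67  43  43  43  54  81 112 127 128 116  98]
 [ 96 124 126 115  84  78  76  70  46  40  42  51  76 104 125 130 115  80]]
ee_pos: [0.5576, 0.052, 0.0963]
wrist_force: [0.2, 0.3, 2.0]
[[119 125 125 125 125 124 107  42  56  96 125 125 125 123 120 119  94 147]
 [102 125 126 121 112 111  96  47  48  77 101  99 104 118 127 123 105  92]
 [ 99 123 126 112  77  78  68  48  45  60  79  78  87 110 127 136 131  93]
 [ 94 124 125 112  77  77  68  49  43  57  77  77  86 110 126 128 116  99]
 [ 97 126 126 113  84  76  71  53  43  56  77  77  80 104 127 130 114  80]]
ee_pos: [0.5575, 0.052, 0.0957]
wrist_force: [1.0, 0.6, 1.4]
[[118 126 126 110  54  42  59  95 125 125 125 125 124 123 120 120  94 147]
 [103 126 125 109  54  45  43  51  82  99 101 100 104 119 128 124 104  92]
 [101 124 126 109  52  43  42  44  58  76  76  77  86 112 126 135 130  92]
 [ 96 125 126 110  55  46  41  41  51  69  77  77  87 109 125 129 117  98]
 [ 96 124 125 109  59  40  42  40  47  63  77  77  81 103 126 129 116  80]]
```

The toggle is now at cols 328–330, where tripped is predicted (328.8). Releasing, and checking that it stays.

```bash
python3 -m jog '[0,0,0,0,0,0,0,0,0,-10,0,0,0,0,0,0,-20,0,0,0,0,0,0,0,0,0,0,0,0,0,0,0,0,0,0]' | egrep 'ee_pos|force'; python3 - <<'E'
from h import *
g=cv2.cvtColor(r.get_image("side"),7)[220:236,324:342];print(g)
goal(-32,-16,7)
E
```

```text
ee_pos: [0.5584, 0.052, 0.1271]
wrist_force: [-0.1, -0.1, -0.4]
[[214 214 214 202 178 178 193 213 215 215 213 214 215 215 210 177 141 162]
 [215 203 151 110 130 128 121 150 213 202 171 188 214 215 207 167 157 202]
 [215 204 146  60  77  77  69 115 172 146  51 142 215 215 214 194 147 189]
 [216 204 148  58  68  66  59 112 188 183  62 144 214 215 215 194 149 190]
 [216 215 181  54  55  54  54  64 147 201 172 191 215 215 215 192 142 191]
 [215 192 117 102 100  99 108 125 126 124 164 213 214 215 214 189 123 178]
 [191 178 125 112  68  58  96 125 125 125 125 136 177 213 213 192 131 168]
 [190 190 124 109  55  43  56  95 123 125 125 126 125 122 121 128 129 168]
 [112 124 124 108  52  42  44  52  81  99 100 100 105 117 127 127 129 157]
 [101 125 124 108  55  45  42  41  59  77  77  77  84 110 127 136 141 156]
 [ 94 125 125 108  50  43  43  41  49  70  77  76  86 111 127 129 117  87]
 [ 96 126 124 110  59  42  42  43  48  64  76  76  82 102 124 130 114  81]
 [ 94 128 126 115  77  44  42  40  50  64  76  76  77  98 125 128 112  83]
 [ 99 127 124 118  88  52  40  41  45  63  76  77  76  98 126 128 115  87]
 [ 95 128 125 118  95  73  54  45  51  66  80  78  78  97 125 127 117  89]
 [ 99 134 125 121 109 102 100  98  97 103 113 113 111 114 126 126 118  94]]
t 14.0667 ee rcd-frame mm [-7.5 17.2  6.2] move [-33.2 -24.5  -0.9] turn [ 0.001 -0.    -0.001] F [0.02 0.52 0.49] q [ 0.09  0.28 -0.26  1.04 -0.    1.76]
```

Tripped and holding, button out. Now moving in front of the toggle and lowering.

```bash
python3 -m jog '[-17,-12,0,0,0,0,0,-16,-13,0,0,0,0,0,0,0,0,0,0,0,0,0,0,13,0,0,0,0,0,0,12,0,0,0,0,0,0,0,0,0,0,0,0,0,0,0,0,0,0]' | egrep 'ee_pos|force'
python3 - <<'E'
from h import *
goal(-12,-16,-19)
im=r.get_image("side");cv2.imwrite("pics/side6.png",cv2.resize(im[200:240,310:350,::-1],(600,600),interpolation=cv2.INTER_CUBIC))
E
```

```text
ee_pos: [0.5284, 0.0216, 0.0999]
wrist_force: [-0.4, -0.2, 0.4]
t 14.65 ee rcd-frame mm [-33.7 -15.8 -20.1] move [-0.1 21.7 -1.2] turn [-0.002  0.    -0.001] F [-0.39 -0.23  0.37] q [ 0.04  0.24 -0.37  0.96  0.    1.71]
```

View pics/side6.png

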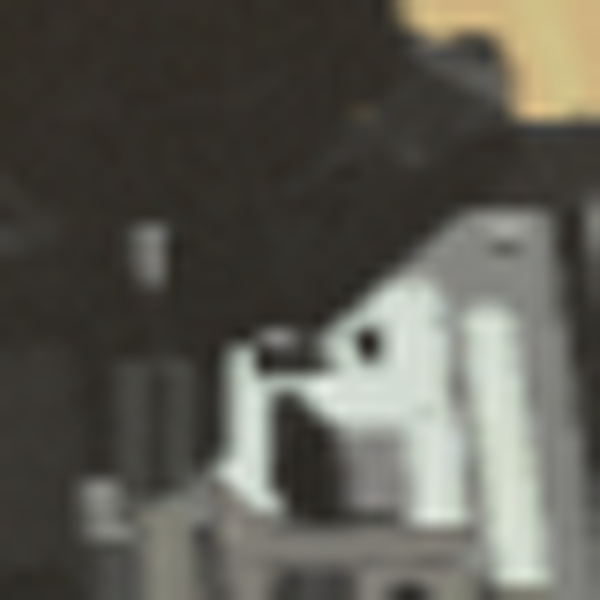

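The finger stands in front (tips crop (155,480)), and the toggle leans to the front at crop (310,450). Now pushing it to +x.

```bash
python3 -m jog '[0,6,0,0,0,0,0,0,6,0,0,0,0,0,0,0,0,0,0,0,0]' | egrep 'ee_pos|force'
for i in 1 2 3; do python3 -m jog '[0,4,0,0,0,0,0,0,0,0,0,0,0,0,0,0,0,0,0,0,0]' | egrep 'ee_pos|force'; python3 - <<'E'
from h import *
goal(0,-16,0)
g=cv2.cvtColor(r.get_image("side"),7)[229:235,318:342];print(g)
E
done
```

```text
ee_pos: [0.5433, 0.0204, 0.1015]
wrist_force: [0.3, 0.4, 1.2]
ee_pos: [0.5462, 0.0201, 0.1021]
wrist_force: [-2.5, -0.5, 7.3]
t 15.2 ee rcd-frame mm [-15.9 -15.7 -17.9] move [ -0.3  15.9 -17.9] turn [ 0.001 -0.    -0.001] F [-2.54 -0.52  7.3 ] q [ 0.04  0.27 -0.33  0.97  0.    1.7 ]
[[159 205 217 187  73  45  60  72  61  58  72  60  45  45  74 114 132 131
  148 192 217 217 196 158]
 [159 204 216 193 109  53  60  71  60  57  73  61  44  43  58 102 133 132
  148 190 217 217 195 146]
 [149 192 216 205 162 117  78  72  59  56  72  59  44  44  59 102 131 132
  140 180 217 216 191 134]
 [149 191 217 210 179 123  99  84  75  68  74  64  43  43  59 100 131 132
  130 168 215 216 193 136]
 [148 192 217 211 178 124 114 129 126 118  93  71  51  44  45  89 129 129
  117  98 127 167 193 140]
 [150 191 216 217 195 121 110 129 127 119  94  78  71  50  51  66  80  78
   80  99 126 128 127 124]]
ee_pos: [0.5518, 0.0195, 0.1029]
wrist_force: [-0.6, -0.4, 9.3]
t 15.5 ee rcd-frame mm [-10.3 -15.7 -17.1] move [ -0.3  10.4 -17.1] turn [ 0.004 -0.    -0.001] F [-0.6  -0.43  9.29] q [ 0.04  0.27 -0.32  0.98 
[... 746 characters left out ...]
. ] turn [ 0.005 -0.    -0.001] F [ 0.24 -0.86  9.4 ] q [ 0.03  0.28 -0.31  0.98 -0.    1.7 ]
[[159 205 217 206 163 127 161 186  57  55  64  69  53  59  70  54  44  88
  149 192 216 217 197 159]
 [159 204 216 205 161 119 152 206 161 114  69  69  55  60  69  53  44  89
  147 192 217 217 196 148]
 [149 192 217 206 163 121 157 216 215 186  81  72  59  66  69  50  45  87
  139 180 216 217 192 134]
 [151 192 216 211 178 119 154 195 127 115  83  69  69  70  51  43  44  89
  131 169 217 216 191 135]
 [148 192 217 211 180 126 159 196 126 120  93  77  77  72  49  45  53  70
  100 168 216 199 144 129]
 [150 192 216 216 195 122 154 193 126 120  96  79  79  72  57  53  64  81
   78 126 163 127 127 126]]
```

The vertical force rose to 9 N, so the finger is bearing on the paddle. I'll lift away and see how the toggle stands.

```bash
python3 -m jog '[0,0,-6,0,0,0,0,0,0,-14,0,0,0,0,0,0,-10,0,0,0,0,0,0,0,0,0,0,0,0,0,0,0,0,0,0]' | egrep 'ee_pos|force'; python3 - <<'E'
from h import *
goal(-32,-16,-19)
im=r.get_image("side");cv2.imwrite("pics/side7.png",cv2.resize(im[200:240,310:350,::-1],(600,600),interpolation=cv2.INTER_CUBIC))
g=cv2.cvtColor(im,7)[224:236,324:342];print(g)
E
```

```text
ee_pos: [0.5541, 0.0193, 0.1314]
wrist_force: [-0.9, -0.5, -0.7]
t 16.2667 ee rcd-frame mm [ -8.  -15.8  11.4] move [ -0.3 -24.1  30.4] turn [ 0.002 -0.    -0.001] F [-0.91 -0.45 -0.66] q [ 0.03  0.26 -0.27  1.04  0.    1.7 ]
[[217 217 186  71  81  76  66  84 147 199 174 189 216 216 216 193 144 193]
 [216 218 205 175 172 173 190 216 217 216 190 142 188 215 216 190 125 178]
 [202 216 216 216 216 216 217 216 217 203 142  48  85 166 216 195 132 170]
 [198 217 216 217 215 216 215 215 215 181  47  47  63 134 200 204 157 168]
 [169 217 216 211 195 195 195 188 149  69  47  45  49 144 216 211 178 157]
 [163 216 217 195 131 131 131 118  75  44  46  46  50 141 215 217 195 157]
 [152 217 217 195 132 131 132 117  75  47  46  46  49 111 188 217 195 146]
 [156 216 216 200 146 131 132 119  74  44  46  44  46 114 188 217 189 136]
 [154 217 216 200 146 130 128 121  91  43  43  41  44 142 217 216 193 137]
 [158 216 215 205 148  77  77  73  61  43  42  44  60 149 217 216 195 140]
 [154 217 215 195 127  78  79  77  71  54  52  60  72 148 215 216 202 150]
 [153 194 130 121 110 104 102  99  99 103 115 114 112 115 166 216 196 141]]
```

View pics/side7.png

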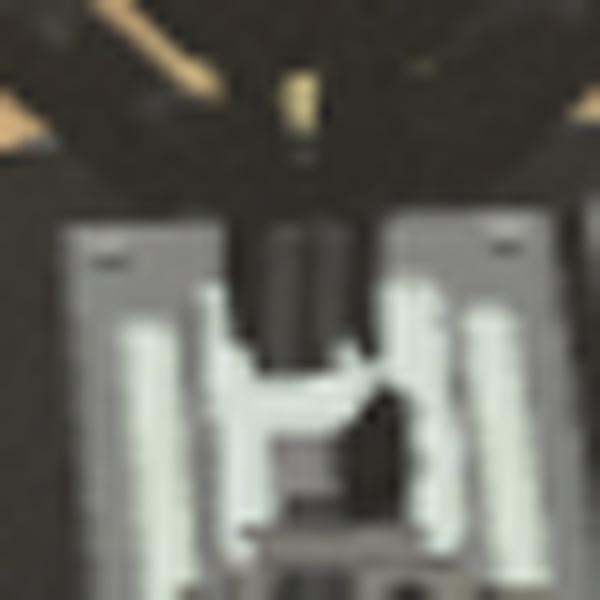

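The toggle is back on, with the dark paddle at cols 334–336, pixel for pixel as at the start. Withdrawing upward and to the left, then a final comparison.

```bash
python3 -m jog '[0,0,-30,0,0,0,0,0,0,-30,0,0,0,0,0,0,-30,0,0,0,0,30,-20,0,0,0,0,0,30,-20,0,0,0,0,0,30,-20,0,0,0,0,0,30,-20,0,0,0,0,0,30,-20,0,0,0,0,0,30,-20,0,0,0,0,0,30,0,0,0,0,0,0]' | egrep 'ee_pos|force'
python3 -m jog '[30,0,0,0,0,0,0,30,0,0,0,0,0,0,30,0,0,0,0,0,0,0,0,0,0,0,0,0,0,0,0,0,0,0,0]'| egrep 'ee_pos|force'
python3 - <<'E'
from h import *
for n,(y0,y1,x0,x1) in(("top",(195,300,265,420)),("side",(205,330,265,425))):
    a=cv2.cvtColor(r.get_image(n),7);b=cv2.cvtColor(cv2.imread(f"pics/{n}0.png"),6)
    cv2.imwrite(f"pics/{n}_end.png",np.hstack([cv2.resize(q[y0:y1,x0:x1],None,fx=2.4,fy=2.4) for q in(b,a)]))
    d=cv2.absdiff(a,b)[y0:y1,x0:x1];m=cv2.connectedComponentsWithStats((d>50).astype(np.uint8))[2];print(n,[tuple(q+[x0,y0,0,0,0]) for q in m[1:] if q[4]>4])
E
```

```text
ee_pos: [0.4501, 0.2406, 0.2203]
wrist_force: [0.9, -0.2, 0.5]
ee_pos: [0.4617, 0.3301, 0.2194]
wrist_force: [-0.8, 0.9, -0.6]
top [(np.int64(283), np.int64(236), np.int64(5), np.int64(5), np.int64(11)), (np.int64(269), np.int64(238), np.int64(3), np.int64(2), np.int64(5)), (np.int64(265), np.int64(245), np.int64(6), np.int64(37), np.int64(156)), (np.int64(284), np.int64(254), np.int64(29), np.int64(27), np.int64(380)), (np.int64(278), np.int64(283), np.int64(9), np.int64(9), np.int64(36)), (np.int64(295), np.int64(288), np.int64(8), np.int64(9), np.int64(25)), (np.int64(312), np.int64(287), np.int64(5), np.int64(1), np.int64(5)), (np.int64(320), np.int64(288), np.int64(29), np.int64(12), np.int64(251))]
side [(np.int64(281), np.int64(214), np.int64(23), np.int64(19), np.int64(193)), (np.int64(275), np.int64(215), np.int64(5), np.int64(7), np.int64(26)), (np.int64(267), np.int64(237), np.int64(9), np.int64(4), np.int64(25)), (np.int64(265), np.int64(256), np.int64(15), np.int64(46), np.int64(401))]
```

View pics/top_end.png

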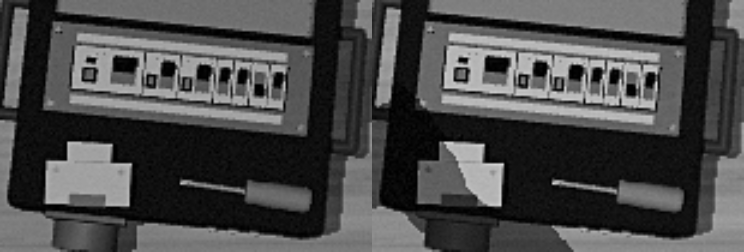

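Before and after look the same apart from the arm's shadow: all toggles are as they were, and the spare and tester haven't moved. Handing in.

```bash
python3 -c "
from plant import r
print(r.get_state()['time_s']);print(r.close_job())"
```

```text
17.6667
the job is handed in; nothing more can be done
None
```

The trip test is done and the job is handed in at 17.7 s. The test button tripped the wide device, I pushed its toggle back to on, and the arm was withdrawn clear of everything.

**Tripping:** the first press was too shallow. The toggle only came upright and sprang back to on. The second press, peaking at about 4 N, tripped it fully, and it stayed tripped after I released the button.

**Resetting:** I pushed the toggle back from the front with shut fingers. That push also pressed up to about 9 N vertically onto the paddle, more than planned but well below the limits.

**Last checks:** in both the top and side pictures the toggle stands as at the start and the test button is out. The narrow devices, breakers, spare and tester look unchanged apart from the arm's shadow. I did not compare the tape and plug in the final pictures, but the low part of the tool's path stayed over the case.

**One disagreement:** the shut fingertips ended about 36 mm behind the reported TCP, going by contact with the button. The side pictures also showed them well short of it. I went by force and pictures instead of the TCP height.

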